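# Lay out the lesson's circuit on its plan

## Robot

A 7-joint arm with a two-finger parallel gripper is mounted at the origin on the work surface. World frame = base frame: x ahead of the robot, y to its left, z up, the work surface at z = 0. Lengths are in m, angles in rad, forces in N, time in s.
With the tool pointing down it reaches from about 0.4 to 0.85 m from the base axis. Payload 6.9 kg.
Tool frame: the origin (TCP) lies midway between the tips of the shut fingers; the grasp point (between the pads) lies behind it (ctrl.pinch_z is the z of the grasp point in the tool frame, in m); z points along the fingers, y is the direction in which the jaws open and shut (so a half turn about z gives the same grasp; the last joint's range is limited). The gripper opens to 85 mm and grips with 20 to 120 N. Pads are 22 mm wide; open, the fingers measure 114 mm over their backs; the gripper's body (76 mm by 85 mm) begins 54 mm behind the grasp point. The pads swing forward as they close: fully open they stand 13 mm farther back than shut.
Start: joints at [-1.103, 0.507, -0.238, 1.5, 0.126, 1.149, -0.155], TCP at [0.221, 0.585, 0.231] pointing down, gripper open.
Joint ranges: [-3.08, 3.08], [-0.24, 2.05], [-1.43, 1.35], [0, 2.5], [-1.52, 4.66], [0.17, 1.96], [-2.89, 2.89]. Speed limits (rad/s): [2.39, 2.39, 3.14, 3.14, 3.14, 3.14, 3.14].

## Interface

Orientations are given as a unit quaternion [w, x, y, z].
In Python, from station import ctrl, get_state, vision, ticket, models gives the robot as it stands. Calls block until the motion is done:
- ctrl.movep(position, orientation): joint-space move of the TCP to a pose.
- ctrl.movel(position, frame=None, max_speed=0.15): straight line of the TCP; frame=None keeps the orientation; max_speed is the mean speed in m/s.
- ctrl.set_joints(angles): joint-space move.
- ctrl.ungrasp() and ctrl.close_gripper(force=None): open the fingers fully, or close them until they stop; force is the grip in N (None keeps the last).
- ctrl.pause(seconds).
- ctrl.ik(position, orientation): joint angles nearest the present ones, or None.
- get_state(): the state.
- vision.grab_frame(name): name is "scene" or "top"; returns (picture, depth): 420x560x3 uint8, blue, green, red; 420x560 float32, m along the optical axis (not along the pixel's ray), 0 where there is no reading.
- vision.camera_info(name): a dict with "mtx" (3x3 intrinsics, pixels), "R" (3x3) and "t" (3): a world point X has camera coordinates R X + t. Camera axes: x right, y down, z forward; pixel columns grow to the right and rows downward; lengths in m; the calibration is good to about 2 mm. A picture is of the moment at which its call begins. camera_info takes no time and is no camera call.
A pose or a line that the arm cannot do raises ctrl.Unreachable and nothing moves.
- ticket.close_job(): hands the job in, once; it reports no verdict.
Trained networks look in the newest picture that a camera, given by its name, has taken for a name from the list of things; names that differ only in an ending like _2 or _b are one class to them, and where a whole thing is asked for, a point or a joint stands for the part that bears it (a point fixed in the world has none). Each returns a list of dicts, best first, with "p" (0 to 1); they miss things now and then, are a little off and sometimes report something else, mostly with a low value. They report only what shows in the picture. A call takes as long as a camera call.
- models.recognise(camera, target): "point" ([column, row] in pixels, amid what is visible of it).
- models.masks_of(camera, target): "mask" (420x560 bool, what is visible of it) and "point" ([column, row] in pixels, amid what is visible of it).
The state is a dict: "time": time; "qpos": joint angles; "qd": joint speeds; "tau": joint torques, N m; "tcp_pos": TCP position; "eef_rot": TCP orientation; "contact_force": force on the tool from outside, world axes, zero at the start; "wrist_torque": the same for the moment, N m; "width": finger opening in m.
Only numpy, scipy, OpenCV 4.12 (cv2) and the standard library are available. Lean on these libraries where they do the work, as an engineer would, in place of code of your own. Each camera call takes 0.05 s, during which the arm holds its last target. There are 200 camera calls.

## Task

Lay out the circuit that the printed plan shows: pick out the four parts it calls for (lamp, knife switch, battery cell and resistor) and set each one down flat, without dropping it, squarely over its own symbol and lengthwise along the drawn wire (either way round). The motor and the buzzer are not in this circuit, so leave them where they are.

Things in the scene. Friction and masses are not known exactly. Their poses are not given: they have to be found in the camera images.
- lamp_c (a point): Lamp: dark grey block 42 x 84 x 22 mm with brass screw terminals on top at both ends, in its middle a brass holder with a small yellow bulb; 49 mm high in all, about 90 g. Stands on the table beside the plan. Point: mid-axis, 22 mm above the underside (top of the block). y lengthwise, terminal to terminal; z up. Grip it across the block's 42 mm width.
- knife_switch_c (a point): Knife switch: dark grey block 42 x 84 x 22 mm with brass screw terminals on top at both ends, on it a copper blade sloping up to a red handle (rigid); 50 mm high in all, about 100 g. Stands on the table beside the plan. Point: mid-axis, 22 mm above the underside (top of the block). y lengthwise, terminal to terminal; z up. Grip it across the block's 42 mm width.
- cell_c (a point): Battery cell: dark grey block 42 x 84 x 22 mm with brass screw terminals on top at both ends, on it a round cell (15 x 48 mm), green with a copper end, lying lengthwise; 40 mm high in all, about 110 g. Stands on the table beside the plan. Point: mid-axis, 22 mm above the underside (top of the block). y lengthwise, terminal to terminal; z up. Grip it across the block's 42 mm width.
- resistor_c (a point): Resistor: dark grey block 42 x 84 x 22 mm with brass screw terminals on top at both ends, on it a white ceramic bar 13 x 40 x 12 mm lying lengthwise; 37 mm high in all, about 100 g. Stands on the table beside the plan. Point: mid-axis, 22 mm above the underside (top of the block). y lengthwise, terminal to terminal; z up. Grip it across the block's 42 mm width.
- sym_lamp: Lamp symbol: black circle, 30 mm, with a diagonal cross in it. Printed on the white plan: a fixed A4 card 2 mm thick on the table, two symbols on each long wire, neighbours 110 mm or more apart, a loose eraser (42 x 18 x 12 mm) in the middle. Blue corner marks: a part's 42 x 84 mm outline. Origin: symbol's middle on the card's face; y along the wire, z up.
- sym_switch: Switch symbol: a gap in the wire between two dots, a slanting line from one misses the other. Printed on the white plan: a fixed A4 card 2 mm thick on the table, two symbols on each long wire, neighbours 110 mm or more apart, a loose eraser (42 x 18 x 12 mm) in the middle. Blue corner marks: a part's 42 x 84 mm outline. Origin: symbol's middle on the card's face; y along the wire, z up.
- sym_cell: Cell symbol: two black bars across the wire, one long and thin, one short and thick. Printed on the white plan: a fixed A4 card 2 mm thick on the table, two symbols on each long wire, neighbours 110 mm or more apart, a loose eraser (42 x 18 x 12 mm) in the middle. Blue corner marks: a part's 42 x 84 mm outline. Origin: symbol's middle on the card's face; y along the wire, z up.
- sym_resistor: Resistor symbol: black outlined rectangle 17 x 40 mm, lengthwise on the wire. Printed on the white plan: a fixed A4 card 2 mm thick on the table, two symbols on each long wire, neighbours 110 mm or more apart, a loose eraser (42 x 18 x 12 mm) in the middle. Blue corner marks: a part's 42 x 84 mm outline. Origin: symbol's middle on the card's face; y along the wire, z up.
- motor_c (a point): Motor, not in this circuit: dark grey block 42 x 84 x 22 mm with brass screw terminals on top at both ends, on it a round steel motor 21 mm thick lying lengthwise, with an orange pulley; 45 mm high in all. Stands on the table beside the plan. Point: mid-axis, 22 mm above the underside (top of the block). y lengthwise, terminal to terminal; z up.
- buzzer_c (a point): Buzzer, not in this circuit: dark grey block 42 x 84 x 22 mm with brass screw terminals on top at both ends, on it a black disc 33 mm across with a yellow foot ring; 35 mm high in all. Stands on the table beside the plan. Point: mid-axis, 22 mm above the underside (top of the block). y lengthwise, terminal to terminal; z up.

How it is judged:
At the end, for the whole second after the job is handed in: The four parts stand flat (within 0.08 rad) on the plan, released and at rest, each within 12 mm of the middle of its own symbol and within 0.2 rad of its wire, either way round; the motor and buzzer are within 20 mm of their starts (horizontal distance between lamp_c and sym_lamp below 0.012 m and angle between the y axis of lamp_c and the y axis of sym_lamp, either way round below 0.2 rad and z of lamp_c in the frame of sym_lamp between 0.018 and 0.026 m and angle between each of lamp_c, knife_switch_c, cell_c, resistor_c's own z axis and vertical below 0.08 rad and linear speed of each of lamp, knife_switch, cell, resistor below 0.02 m/s and horizontal distance between knife_switch_c and sym_switch below 0.012 m and angle between the y axis of knife_switch_c and the y axis of sym_switch, either way round below 0.2 rad and z of knife_switch_c in the frame of sym_switch between 0.018 and 0.026 m and horizontal distance between cell_c and sym_cell below 0.012 m and angle between the y axis of cell_c and the y axis of sym_cell, either way round below 0.2 rad and z of cell_c in the frame of sym_cell between 0.018 and 0.026 m and horizontal distance between resistor_c and sym_resistor below 0.012 m and angle between the y axis of resistor_c and the y axis of sym_resistor, either way round below 0.2 rad and z of resistor_c in the frame of sym_resistor between 0.018 and 0.026 m and distance of each of motor_c, buzzer_c from where it was at the start of the episode below 0.02 m); the robot touches nothing.
It fails at once if the motor part, which is not in the circuit, is moved by more than 20 mm (distance of motor_c from where it was at the start of the episode above 0.02 m).
It fails at once if the buzzer part, which is not in the circuit, is moved by more than 20 mm (distance of buzzer_c from where it was at the start of the episode above 0.02 m).
It fails at once if a part is dropped (falls free faster than 0.8 m/s, about 30 mm) ((linear speed of lamp above 0.8 m/s and contact force between the fingers and lamp below 0.05 N) or (linear speed of knife_switch above 0.8 m/s and contact force between the fingers and knife_switch below 0.05 N) or (linear speed of cell above 0.8 m/s and contact force between the fingers and cell below 0.05 N) or (linear speed of resistor above 0.8 m/s and contact force between the fingers and resistor below 0.05 N)).
It also fails if it takes over 112 s, if anything falls off the work surface, if the arm or the gripper's body presses on something with over 40 N, if the wrist force passes 120 N, or if a joint passes its speed limit or range.

## Working session

There is one attempt and no reset: what is moved stays moved. The work goes in short steps, each a Python script; the robot and the scene stay as the last script left them, time stands still between calls to the robot, and variables do not carry over. Pictures are saved under pics/ and viewed, about 12 in all and at most 16, crops included, and the job is handed in when it is done.

```bash
mkdir -p pics
python3 - <<'E'
from station import ctrl, get_state, vision, models
import cv2, numpy as np
for n in("top","scene"):
    im,d=vision.grab_frame(n); cv2.imwrite(f"pics/{n}0.png",im); c=vision.camera_info(n); print(n,np.round(c["mtx"],1).tolist(),np.round(c["R"],3).tolist(),np.round(c["t"],3))
    np.savez(f"{n}0.npz",im=im,d=d)
    for t in "lamp_c knife_switch_c cell_c resistor_c motor_c buzzer_c sym_lamp sym_switch sym_cell sym_resistor".split():
        r=models.recognise(n,t); print(t,[(np.round(x["point"]).tolist(),round(x["p"],2)) for x in r[:3]])
s=get_state(); print(s["time"],s["eef_rot"],s["width"],ctrl.pinch_z)
E
```

```text
top [[385.7, 0.0, 283.9], [0.0, 385.7, 211.0], [0.0, 0.0, 1.0]] [[-0.02, -1.0, -0.015], [-0.998, 0.021, -0.057], [0.057, 0.014, -0.998]] [0.009 0.517 0.774]
lamp_c [([152.0, 158.0], 0.66)]
knife_switch_c [([425.0, 255.0], 0.56)]
cell_c [([155.0, 214.0], 0.78), ([258.0, 206.0], 0.25)]
resistor_c [([412.0, 159.0], 0.75)]
motor_c [([140.0, 267.0], 0.9)]
buzzer_c [([417.0, 207.0], 0.8)]
sym_lamp [([319.0, 207.0], 0.61)]
sym_switch [([277.0, 154.0], 0.66)]
sym_cell []
sym_resistor [([313.0, 154.0], 0.44)]
scene [[402.9, 0.0, 277.3], [0.0, 402.9, 209.0], [0.0, 0.0, 1.0]] [[0.771, 0.637, -0.015], [0.511, -0.632, -0.582], [-0.381, 0.441, -0.813]] [-0.413 -0.259  0.96 ]
lamp_c [([402.0, 155.0], 0.89)]
knife_switch_c [([118.0, 287.0], 0.97), ([153.0, 323.0], 0.24)]
cell_c [([351.0, 135.0], 0.95), ([209.0, 358.0], 0.57)]
resistor_c [([211.0, 358.0], 0.85), ([235.0, 249.0], 0.25)]
motor_c [([314.0, 105.0], 0.79)]
buzzer_c [([152.0, 320.0], 0.9), ([291.0, 197.0], 0.49)]
sym_lamp [([261.0, 226.0], 0.58)]
sym_switch [([328.0, 243.0], 0.68)]
sym_cell [([293.0, 198.0], 0.41)]
sym_resistor [([280.0, 290.0], 0.49)]
1.1 [1.97726930e-05 1.79908249e-01 9.83683395e-01 1.42811756e-05] 0.08555487753020011 -0.0187
```

View pics/top0.png

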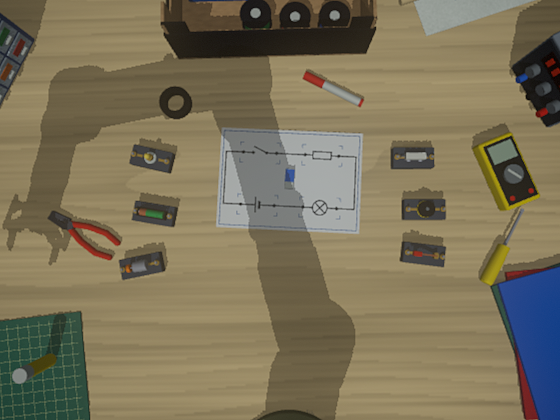

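View pics/scene0.png

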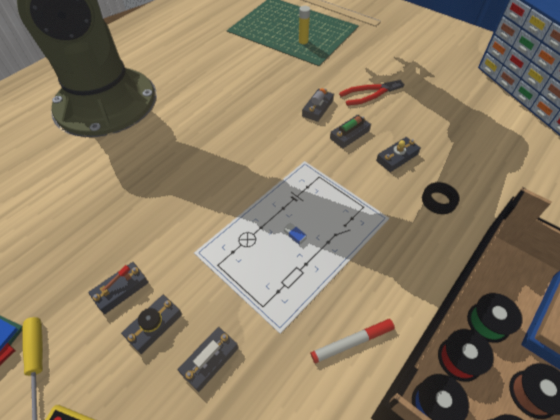

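The top view shows the lamp at (152,158), cell (155,213), motor (140,266), resistor (412,158), buzzer (424,208) and switch (424,253). The symbols are switch (262,151), resistor (321,155), cell (257,205) and lamp (319,208). The scene view agrees, and it shows the buzzer as the black disc between the switch and the resistor. Next I'll measure part footprints from depth and rectify the plan.

```bash
cat > h.py <<'E'
import numpy as np, cv2
from station import ctrl, get_state, vision
def world(n,d):
    c=vision.camera_info(n); K,R,t=c["mtx"],np.array(c["R"]),np.array(c["t"])
    v,u=np.mgrid[:420,:560]; r=np.stack([(u-K[0][2])/K[0][0],(v-K[1][2])/K[1][1],np.ones_like(u,float)],-1)
    return (r*d[...,None]-t)@R
def proj(n,X):
    c=vision.camera_info(n); p=(np.array(X)@np.array(c["R"]).T+c["t"])@np.array(c["mtx"]).T
    return p[...,:2]/p[...,2:]
def onplane(n,uv,z):
    c=vision.camera_info(n); R=np.array(c["R"]); C=-R.T@c["t"]
    r=np.linalg.inv(c["mtx"])@[*uv,1]; r=R.T@r; return C+r*(z-C[2])/r[2]
def footprint(W,d,c,lo=.010,rad=.065):
    m=(d>0)&(np.hypot(W[...,0]-c[0],W[...,1]-c[1])<rad)&(W[...,2]>lo)&(W[...,2]<.06)
    m=cv2.morphologyEx(m.astype(np.uint8),cv2.MORPH_OPEN,np.ones((3,3)))
    k,lab,st,_=cv2.connectedComponentsWithStats(m); m=lab==1+np.argmax(st[1:,4])
    P=W[m][:,:2]; b=cv2.boxPoints(cv2.minAreaRect((P*1000).astype(np.float32)))/1000
    e=[b[1]-b[0],b[2]-b[1]]; l=max(e,key=np.linalg.norm); s=min(e,key=np.linalg.norm)
    return b.mean(0),np.arctan2(l[1],l[0])%np.pi,np.linalg.norm(l),np.linalg.norm(s),W[m][:,2].max()
E
python3 - <<'E'
from h import *
f=np.load("top0.npz"); W=world("top",f["d"])
g=lambda u,v:W[v,u]
print("table z",[round(float(g(u,v)[2]),4) for u,v in((200,300),(380,300),(190,180),(380,120))],"card",[round(float(g(u,v)[2]),4) for u,v in((240,180),(330,180),(345,220))])
for n,uv in dict(lamp=(152,158),cell=(155,213),motor=(140,266),resistor=(412,158),buzzer=(424,208),switch=(424,253)).items():
    p=onplane("top",uv,.022); r=footprint(W,f["d"],p); print(n,np.round(p[:2],3),np.round(r[0],4),[round(float(x),3) for x in r[1:]])
# rectify: 0.5mm/px, col = y decreasing, row = x decreasing
c=onplane("top",(290,181),.002); print("centre",c)
A=np.array([[c[0]+.125,c[1]+.175],[c[0]+.125,c[1]-.175],[c[0]-.125,c[1]-.175],[c[0]-.125,c[1]+.175]])
src=proj("top",np.c_[A,np.full(4,.002)]).astype(np.float32)
H=cv2.getPerspectiveTransform(src,np.float32([[0,0],[700,0],[700,500],[0,500]]))
cv2.imwrite("pics/plan.png",cv2.warpPerspective(f["im"],H,(700,500),flags=cv2.INTER_CUBIC)); np.save("c.npy",c)
E
```

```text
table z [0.0002, -0.0013, 0.0003, -0.0013] card [-0.0007, 0.0027, 0.0029]
lamp [0.631 0.267] [0.6313 0.2713] [1.328, 0.086, 0.042, 0.049]
cell [0.518 0.261] [0.5169 0.2662] [1.388, 0.085, 0.042, 0.042]
motor [0.411 0.291] [0.4113 0.2923] [1.758, 0.085, 0.042, 0.046]
resistor [ 0.619 -0.264] [ 0.6195 -0.2659] [1.546, 0.084, 0.041, 0.039]
buzzer [ 0.517 -0.284] [ 0.5148 -0.2849] [1.549, 0.085, 0.041, 0.039]
switch [ 0.426 -0.281] [ 0.4236 -0.2792] [1.432, 0.084, 0.042, 0.049]
centre [ 0.58007611 -0.01542919  0.002     ]
```

View pics/plan.png

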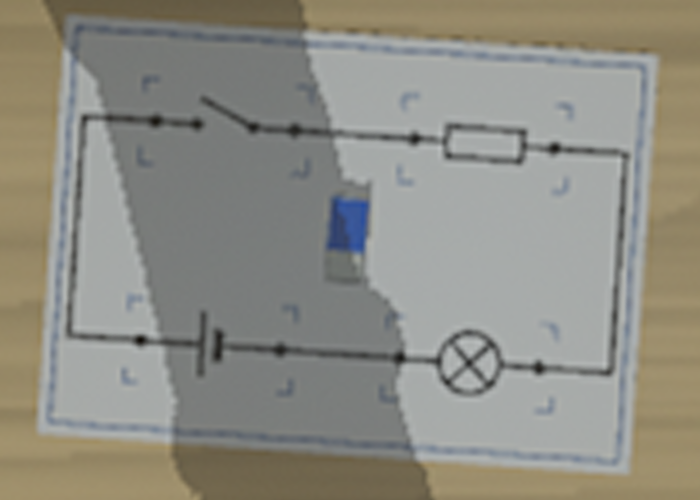

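Footprints come out at 84–86 x 42 mm, as specified. In the rectified plan the symbol middles are switch (225,125.5), resistor (485,143.5), cell (210,345) and lamp (470,362). I'll start with the lamp.

```bash
cat >> h.py <<'E'
from scipy.spatial.transform import Rotation
c=np.load("c.npy")
sym={k:np.array([c[0]+.125-v*.0005,c[1]+.175-u*.0005]) for k,(u,v) in dict(switch=(225,125.5),resistor=(485,143.5),cell=(210,345),lamp=(470,362)).items()}
WIRE=np.pi/2-.068
part=dict(lamp=(.6313,.2713,1.328),cell=(.5169,.2662,1.388),resistor=(.6195,-.2659,1.546),switch=(.4236,-.2792,1.432))
def quat(a,flip):  # tool down, jaws across a part whose length lies at angle a
    w=a-np.pi/2+flip*np.pi; y=np.array([np.cos(w),np.sin(w),0]); z=np.array([0,0,-1.])
    return Rotation.from_matrix(np.c_[np.cross(y,z),y,z]).as_quat()[[3,0,1,2]]
def choose(pa,pb):
    q0=np.array(get_state()["qpos"]); best=None
    for f in(0,1):
        js=[ctrl.ik(np.r_[p[:2],.12],quat(p[2],f)) for p in(pa,pb)]
        if any(j is None for j in js): continue
        k=np.abs(js[0]-q0).max()+np.abs(np.array(js[1])-js[0]).max()
        if best is None or k<best[0]: best=(k,f)
    return best[1]
def rep(s):
    g=get_state(); print(s,round(g["time"],1),np.round(g["tcp_pos"],4),"w",round(float(g["width"]),4),"F",np.round(g["contact_force"],1))
ZP=.001
def pick(p,f):
    ctrl.movep([p[0],p[1],.12],quat(p[2],f)); ctrl.movel([p[0],p[1],ZP+.03],max_speed=.2); ctrl.movel([p[0],p[1],ZP],max_speed=.08)
    rep("down"); ctrl.close_gripper(50); rep("shut"); ctrl.movel([p[0],p[1],.12],max_speed=.15); rep("up")
def place(p,f):
    ctrl.movep([p[0],p[1],.12],quat(p[2],f)); ctrl.movel([p[0],p[1],ZP+.03],max_speed=.2); ctrl.movel([p[0],p[1],ZP+.003],max_speed=.05)
    rep("placed"); ctrl.ungrasp(); ctrl.movel([p[0],p[1],.12],max_speed=.2); rep("clear")
E
python3 - <<'E'
from h import *
print(sym)
n="lamp"; g=(*sym[n],WIRE); f=choose(part[n],g); print(f)
pick(part[n],f)
ctrl.movep([g[0],g[1],.12],quat(WIRE,f)); rep("over")
im,d=vision.grab_frame("scene"); cv2.imwrite("pics/s1.png",im)
E
```

```text
{'switch': array([0.64232611, 0.04707081]), 'resistor': array([ 0.63332611, -0.08292919]), 'cell': array([0.53257611, 0.05457081]), 'lamp': array([ 0.52407611, -0.07542919])}
0
down 4.1 [6.311e-01 2.711e-01 5.000e-04] w 0.0855 F [ 0.6 -0.5  0.8]
shut 4.6 [0.6317 0.2714 0.0016] w 0.0408 F [-0.   0.   3.8]
up 5.5 [0.6306 0.2711 0.1189] w 0.0405 F [ 0.4 -0.1 -1.5]
over 6.9 [ 0.5249 -0.0741  0.1199] w 0.041 F [-0.1 -0.1 -0.8]
```

View pics/s1.png

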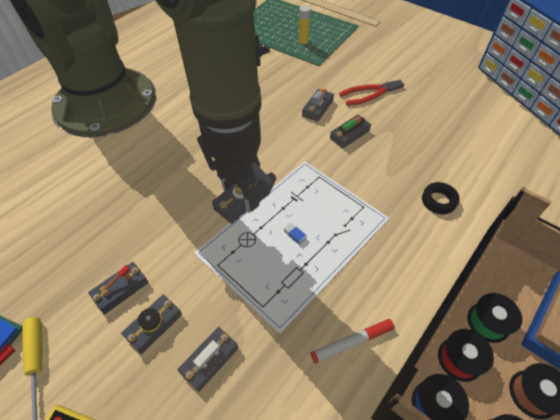

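The lamp is held level in the jaws at about (240,200), and the rest of the scene is undisturbed. I'll place it, move aside and check.

```bash
cat >> h.py <<'E'
def check(names):
    im,d=vision.grab_frame("top"); W=world("top",d)
    for n in names:
        r=footprint(W,d,sym[n],lo=.012); e=r[0]-sym[n]; print(n,"err mm",np.round(e*1000,1),"ang",round(float(r[1]-WIRE),3),"LxW",np.round(r[2:4],3),"top",round(float(r[4]),3))
    return im
E
python3 - <<'E'
from h import *
n="lamp"; g=(*sym[n],WIRE); place(g,0)
ctrl.movep([.5169,.2662,.12],quat(1.388,0))
im=check(["lamp"]); cv2.imwrite("pics/t2.png",cv2.resize(im[100:300,100:480],None,fx=2,fy=2,interpolation=cv2.INTER_CUBIC))
E
```

```text
placed 8.5 [ 0.5239 -0.0754  0.0036] w 0.0414 F [-0.2  0.2  0.1]
clear 9.7 [ 0.5235 -0.0753  0.1194] w 0.0852 F [ 0.1 -0.  -0.7]
lamp err mm [-2.1  1. ] ang 0.002 LxW [0.083 0.042] top 0.052
```

View pics/t2.png

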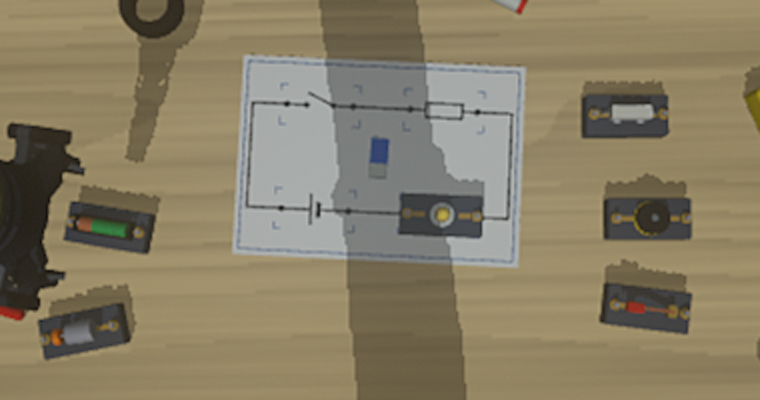

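The lamp sits on its symbol in the crop at (441,215), with all four corner marks covered and an error of about 2 mm. On to the other three parts.

Run:
```python
from h import *
for n in("cell","resistor","switch"):
    g=(*sym[n],WIRE); f=choose(part[n],g); print(n,f)
    pick(part[n],f)
    if not .035<get_state()["width"]<.046: print("bad grip"); break
    place(g,f)
p=get_state()["tcp_pos"]
ctrl.movep([.5,.35,.25],quat(1.4,f)); rep("away")
im=check(["lamp","cell","resistor","switch"]); cv2.imwrite("pics/t3.png",cv2.resize(im[100:300,100:480],None,fx=2,fy=2,interpolation=cv2.INTER_CUBIC))
_,d=vision.grab_frame("top"); W=world("top",d)
for q in((.4113,.2923),(.5148,-.2849)): print(np.round(footprint(W,d,q)[0],4))
```

```text
cell 0
down 12.4 [0.5169 0.2662 0.001 ] w 0.0853 F [-0.7 -0.7 -0.1]
shut 12.9 [0.5172 0.2663 0.0016] w 0.0409 F [-0.5 -0.7  5.9]
up 13.9 [0.5162 0.266  0.1191] w 0.0407 F [-1.1  1.5 -1.5]
placed 16.0 [0.5324 0.0545 0.0037] w 0.0412 F [ 0.1 -0.  -0.6]
clear 17.2 [0.532  0.0546 0.1194] w 0.0857 F [ 0.5 -0.6 -0.6]
resistor 0
down 19.6 [ 6.192e-01 -2.659e-01  5.000e-04] w 0.085 F [ 0.4 -0.4  0.1]
shut 20.1 [ 0.62   -0.2661  0.0017] w 0.041 F [ 0.5 -0.5  4.1]
up 21.0 [ 0.6188 -0.2655  0.1189] w 0.0413 F [-0.5 -0.1 -1.9]
placed 23.1 [ 0.6331 -0.0828  0.0037] w 0.0409 F [-0.1  1.  -0.1]
clear 24.3 [ 0.6327 -0.0827  0.1191] w 0.085 F [-0.   0.1 -0.4]
switch 0
down 26.5 [ 0.4238 -0.2793  0.0014] w 0.0855 F [-0.1  0.9 -0.1]
shut 27.0 [ 0.4239 -0.2794  0.0016] w 0.0413 F [-0.1  0.9  4.7]
up 28.0 [ 0.4231 -0.2788  0.1193] w 0.0408 F [ 0.8 -0.1 -1.9]
placed 30.7 [0.642  0.0471 0.0037] w 0.0409 F [-0.6 -0.1  0. ]
clear 31.9 [0.6416 0.0471 0.1191] w 0.0852 F [-0.1 -0.9 -1.1]
away 33.3 [0.5009 0.3483 0.2492] w 0.0852 F [-0.1 -0.5 -0.2]
lamp err mm [-2.   1.1] ang 0.004 LxW [0.083 0.042] top 0.051
cell err mm [-2.1  0.4] ang 0.001 LxW [0.084 0.042] top 0.043
resistor err mm [-2.5 -0.3] ang -0.002 LxW [0.084 0.042] top 0.041
switch err mm [-2.2 -0.6] ang -0.004 LxW [0.084 0.043] top 0.052
[0.4115 0.2922]
[ 0.5148 -0.2846]
```

View pics/t3.png

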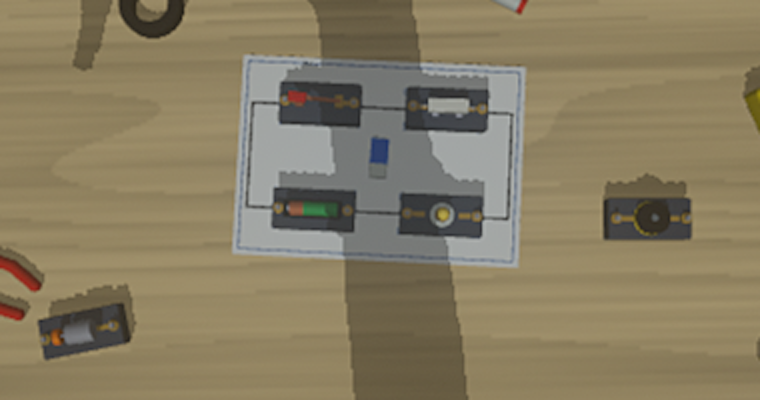

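All four parts cover their symbols: switch (320,103), resistor (447,107), cell (314,209) and lamp (441,215). The motor and buzzer haven't moved, and the arm is clear. Handing in.

```bash
python3 -c "
from station import ticket
print(ticket.close_job())"
```

```text
the job is handed in; nothing more can be done
None
```

The lamp, cell, resistor and knife switch are each set down on their own symbols along the wire, and the job is handed in at about 33 s of the 112 s allowed. The hand-in reported no verdict.

- **Placement:** in the last top-camera check every part was within about 2.6 mm of its symbol's middle (limit 12 mm). Each was within 0.004 rad of the wire (limit 0.2 rad). All four showed the same offset of about 2 mm towards the robot, the size of the stated camera calibration error, so I left it.
- **Flatness:** I didn't measure tilt directly. The 84 x 42 mm footprints and heights fit parts standing flat, though the heights read about 0–2 mm over nominal.
- **Motor and buzzer:** both measured within 0.5 mm of where they started.
- **Forces:** the highest external force I logged was about 6 N, when the fingertips lightly touched the table while closing. The arm was parked clear of everything, and no check failed.

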